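Clamp a plaster mould to the set force in a screw press

TASK

Push the white plaster mould along the press bed until it sits fully home and square against the green back stop under the pad, then turn the crank clockwise (seen from above) by its orange handle until the yellow tab pops fully out of the end of the press's crosshead, stop there before the red overload tab on the other end comes out, and let go with the mould still clamped. Never touch the two tabs, and leave the jars, bowl, mug and wooden rib where they are.

Things in the scene. Friction and masses are not known exactly. Their poses are not given: they have to be found in the camera images.
- press: Fixed green screw press with a dark steel bed, at any place and yaw. Origin on the table under the screw axis; x runs along the bed to the back stop (away from the robot), y left, z up. Bed 22 mm high, 156 mm wide, from x = -170 to +75 mm. Steel columns 24 mm thick at x = 0, y = +-100 mm carry the beam. Below it a crosshead slides on them with a black pad 72 mm across under it, 97 mm or more above the table at the start.
- stop_face (a point): Centre of the green back stop's front face (x = 60 mm in the press frame); the stop stands 34 mm above the bed. Two aluminium guides 22 mm high lead to it: inner faces 104 mm apart from x = 22 to 60 mm, flaring wider from there to x = -8 mm.
- beam_mid (a point): Centre of the green beam: 40 mm along the press's x, 236 mm along y, z = 155 to 190 mm. Under it the aluminium crosshead (30 x 250 x 20 mm) spans the columns; it does not turn, and sinks with the pad from z about 140 mm to about 110 mm (mid-height) as the crank tightens.
- screw (a point): Screw axis at the top of the beam. The spindle (20 mm thick) sticks up to z = 247 mm. One turn lowers the pad 24 mm; how far until it meets the mould varies and cannot be read off. Moving the handle takes about 5 N before that, then stiffens to about 8 N as the pad reaches the set force of 50 N and the yellow tab comes out; the red one comes at 80 N (10 N on the handle). The crank stays where left.
- crank (a joint): Crank angle (rad) about the screw axis, growing clockwise seen from above (tightening). At 0 the handle lies at +y of the press, at pi/2 at +x, at pi at -y. Starts at 0.1 to 2.4 with the mould free; can turn to 12. Expect the yellow tab somewhere between 4 and 7.
- crank_handle (a point): Centre of the upright orange crank handle, 24 to 26 mm thick, 70 mm from the screw axis. This point is 241 mm above the table; the handle stands from 212 mm (top of the flat steel crank arm) to 273 mm. It does not spin on its arm. It can be pushed round from behind with closed fingers pointing down, or gripped.
- set_tab: Yellow sprung indicator tab, 22 x 16 mm, in the left (+y) end of the crosshead, sinking with it. Origin at the middle of its outer end face, axes as the press. In: y = 128 mm in the press frame. It stays in until the pad presses at the set force, then comes out along +y within 0.5 rad of crank to a stop at y = 148 mm (out by 20 mm).
- over_tab: Red overload tab, the same in the right (-y) end of the crosshead. In: y = -128 mm in the press frame; it starts to come out if the crank is turned on after the yellow tab has reached its stop, 8 mm for 0.4 rad.
- mould: Loose white plaster mould with a dark seam, one block 120 (x) x 90 (y) x 70 mm high, about 0.85 kg. Origin at the centre of its underside, x along its length, z up. Starts on the bed (z = 22 mm), its centre 60 to 90 mm short of the screw axis, up to 8 mm to a side, up to 0.12 rad askew. Home against the stop its origin is at x = 0 in the press frame. Sliding it takes about 4 to 7 N.
- jar_pink_c (a point): Bystander, leave alone: loose glaze jar, terracotta-pink label, white cap, 68 mm across, 85 mm high. This point is its centre half-way up.
- jar_yellow_c (a point): Bystander, leave alone: loose glaze jar, yellow label, 68 mm across, 85 mm high. This point is its centre half-way up.
- jar_green_c (a point): Bystander, leave alone: loose glaze jar, green label, 68 mm across, 85 mm high. This point is its centre half-way up.
- bowl_c (a point): Bystander, leave alone: loose blue ceramic bowl, 120 mm across, 50 mm high. This point is its centre half-way up.
- mug_c (a point): Bystander, leave alone: loose terracotta mug, 80 mm across, 85 mm high. This point is its centre half-way up.
- rib_c (a point): Bystander, leave alone: loose flat wooden throwing rib, 120 x 60 x 12 mm, lying on the table. This point is its centre half-way up.
There are look-alikes about, which are no part of the job. Leave any purple look-alike of the mould alone.

How it is judged (in metres and radians):
On the way, in this order (a step that is already met when the one before it is completed fails the run):
1. the mould is fully home against the back stop, the yellow tab still in (x of mould in the frame of press between -0.006 and 0.008 m and y of mould in the frame of press between -0.009 and 0.009 m and z of mould in the frame of press below 0.027 m and angle between the x axis of mould and the x axis of press, either way round below 0.1 rad and y of set_tab in the frame of press below 0.134 m), for 0.2 s.
2. the yellow tab has popped out with the mould home (x of mould in the frame of press between -0.006 and 0.008 m and y of mould in the frame of press between -0.009 and 0.009 m and z of mould in the frame of press below 0.027 m and angle between the x axis of mould and the x axis of press, either way round below 0.1 rad and y of set_tab in the frame of press above 0.14 m), for 0.3 s.
At the end, for the whole second after the job is handed in: The mould is home (within 6 mm of the stop, 9 mm sideways, 0.1 rad), the yellow tab is out by 12 mm or more, the red tab is out by less than 8 mm, crank and mould at rest, nothing touched by the robot (all of step 2 and y of over_tab in the frame of press above -0.136 m and velocity of joint crank between -0.05 and 0.05 rad/s and linear speed of mould below 0.01 m/s).
It fails at once if the mould is over-clamped: the red overload tab comes out (y of over_tab in the frame of press below -0.138 m).
It fails at once if the robot touches a tab (contact force between any of the fingers, the arm and set_tab above 0.5 N or contact force between any of the fingers, the arm and over_tab above 0.5 N).
It fails at once if the mould is tipped (angle between mould's own z axis and vertical above 0.2 rad).
It fails at once if a bystander is moved by more than 25 mm or tipped (distance of any of jar_pink_c, jar_yellow_c, jar_green_c, bowl_c, mug_c, rib_c from where it was at the start of the episode above 0.025 m or angle between any of jar_pink_c, jar_yellow_c, jar_green_c, bowl_c, mug_c, rib_c's own z axis and vertical above 0.4 rad).
It also fails if it takes over 72 s, if anything falls off the work surface, if the arm or the gripper's body presses on something with over 40 N, if the wrist force passes 120 N, or if a joint passes its speed limit or range.

ROBOT

A 6-joint arm with a two-finger parallel gripper is mounted at the origin on the work surface. World frame = base frame: x ahead of the robot, y to its left, z up, the work surface at z = 0. Lengths are in mm, angles in rad, forces in N, time in s.
With the tool pointing down it reaches from about 350 to 975 mm from the base axis. Payload 17.4 kg.
Tool frame: the origin (TCP) lies on the centre line of the jaws, within the pads' length; the fingertips stand 8 mm ahead of it and the grasp point (between the pads) lies 11 mm behind it; z points along the fingers, y is the line along which they close (so a half turn about z gives the same grasp; the last joint's range is limited). The gripper opens to 85 mm and grips with 20 to 120 N. Pads are 22 mm wide; open, the fingers measure 114 mm over their backs; the gripper's body (76 mm by 85 mm) begins 54 mm behind the grasp point. The pads swing forward as they close: fully open they stand 13 mm farther back than shut.
Start: joints at [1.112, 0.116, 1.442, -0, 1.584, -0.038], TCP at [275.74, 616.117, 239.303] pointing down, gripper open.
Joint ranges: [-2.83, 2.83], [-0.83, 2.19], [0.07, 2.5], [-1.14, 4.28], [0.01, 3], [-2.97, 2.97]. Speed limits (rad/s): [1.89, 1.89, 2.22, 3.14, 3.14, 3.14].

INTERFACE

Orientations are given as a rotation vector (axis times angle).
In Python, from rig import ctrl gives the robot as it stands.
- The arm moves only by the tool jog_arm, never from a script. Its argument "steps" is a list of rows, each a list of 3 entries, a list of its own where there are three numbers: the turn, a rotation vector about the tool's x, y, z in degrees, then the shift along the tool's x, y, z in mm, then the closure, from 0 (fully open) to 1 (shut). A call has 1 to 8 rows; each row shifts and turns the commanded pose from where the row before left it, along the tool's axes as they then stand; what a row does not reach is not made up. A row lasts 1/12 s, in which the tool goes at most 41.7 mm and 7.16 degrees, less where a joint would pass 70% of its speed; a pose out of reach is approached as far as the arm can. A call is refused whole if a number of a shift passes 41.7 or a number of a turn 7.16, either way. A call with a gripper value outside its range is refused whole. The fingers move at their own pace and stop on an object; "squeeze" is the grip in N (left out, the last holds). Time passes only in rows, so rows that do not move let the fingers close. It gives the time, the measured TCP pose, the force, the opening and the grip force at its end, in the units of the state.
- ctrl.state(): the state, without advancing time (a new reading comes with each control period).
- ctrl.get_image(name): name is "side" or "top" or "wrist"; returns the picture (480x640x3 uint8, red, green, blue); there is no depth.
- ctrl.camera_info(name): a dict with "K" (3x3 intrinsics, pixels), "pose" (4x4, takes a point from camera to world coordinates); the wrist camera has in their place "hand_eye" (4x4, takes a point from camera to tool coordinates, whose origin is the TCP and whose axes are the flange's). Camera axes: x right, y down, z forward; pixel columns grow to the right and rows downward; lengths in mm; the calibration is good to about 2 mm. A picture is of the moment at which its call begins: read the wrist's pose just before it. camera_info takes no time and is no camera call.
- ctrl.sign_off(): hands the job in; it is judged then, once.
The state is a dict: "time": time; "qpos": joint angles; "dq": joint speeds; "effort": joint torques, N m; "ee_pos": TCP position; "orientation": TCP orientation; "wrist_force": force on the tool from outside, world axes, zero at the start; "moment": the same for the moment, N m; "width": finger opening in mm; "grasp_force": force on a finger pad.
Only numpy, scipy, OpenCV 4.12 (cv2) and the standard library are available. Lean on these libraries where they do the work, as an engineer would, in place of code of your own. Each camera call takes 0.05 s, during which the arm holds its last target. There are 200 camera calls.

## Working session

There is one attempt and no reset: what is moved stays moved. The work goes in short steps, Python scripts to look and compute and a tool call to move; the robot and the scene stay as the last step left them, time stands still between calls to the robot, and variables do not carry over. Pictures are saved under pics/ and viewed, at most 10 in all, crops included, and the job is handed in when it is done.

Besides the shell and the picture viewer there is one more tool, called after ">>>" as name([rows], argument=value, ...), one row to a line, values as JSON. jog_arm: Moves the arm, as the interface text tells. Its arguments: {"type":"object","properties":{"steps":{"type":"array"},"squeeze":{"type":"number"}},"required":["steps"]}

```bash
mkdir -p pics; cat > h.py <<'E'
import numpy as np, cv2
from rig import ctrl
from scipy.spatial.transform import Rotation as R
def cam(n):
    c=ctrl.camera_info(n); K=np.array(c["K"],float)
    if "pose" in c: return K,np.array(c["pose"],float)
    s=ctrl.state(); T=np.eye(4); T[:3,:3]=R.from_rotvec(s["orientation"]).as_matrix(); T[:3,3]=s["ee_pos"]
    return K,T@np.array(c["hand_eye"],float)
def ray(C,uv):
    K,P=C; d=P[:3,:3]@np.linalg.solve(K,[uv[0],uv[1],1.]); return P[:3,3],d/np.linalg.norm(d)
def onz(C,uv,z):
    o,d=ray(C,uv); return o+d*(z-o[2])/d[2]
def tri(a,b):
    A=np.zeros((3,3));r=np.zeros(3)
    for o,d in (a,b):
        M=np.eye(3)-np.outer(d,d);A+=M;r+=M@o
    return np.linalg.solve(A,r)
def proj(C,p):
    K,P=C; q=K@(P[:3,:3].T@(np.asarray(p,float)-P[:3,3])); return q[:2]/q[2]
def shot(n,f=None):
    C=cam(n); im=np.array(ctrl.get_image(n))
    if f: cv2.imwrite("pics/"+f,im[:,:,::-1])
    return C,im
E
python3 - <<'E'
from h import *
for n in("top","side"):
    C,im=shot(n,n+"0.png"); print(n,C[0][0,0],C[1].round(2).tolist())
s=ctrl.state();print(s["time"],s["ee_pos"],s["orientation"],s["wrist_force"])
E
```

```text
top 482.18482568145043 [[0.08, -0.97, 0.21, 272.62], [-1.0, -0.08, 0.02, -54.16], [0.0, -0.21, -0.98, 1256.66], [0.0, 0.0, 0.0, 1.0]]
side 450.43378696424094 [[0.69, -0.39, 0.61, -104.95], [-0.73, -0.37, 0.58, -605.62], [0.0, -0.84, -0.54, 684.17], [0.0, 0.0, 0.0, 1.0]]
0.1 [275.66221667 615.96877165 238.64022675] [-6.56103710e-01 -3.07206087e+00  1.55701298e-03] [-0.47739039 -0.39107444 -0.6262206 ]
```

View pics/top0.png

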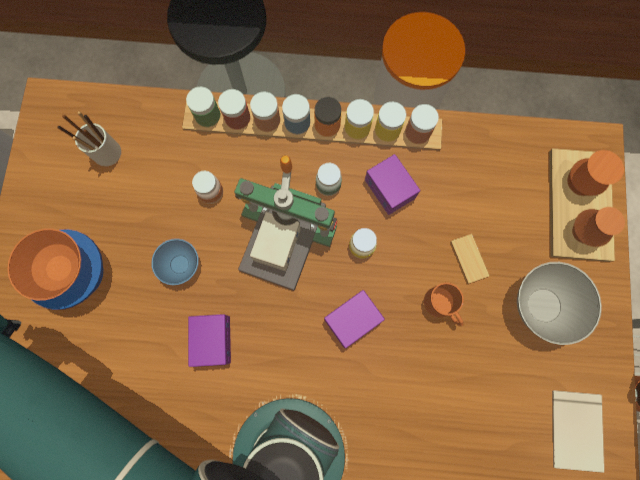

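View pics/side0.png

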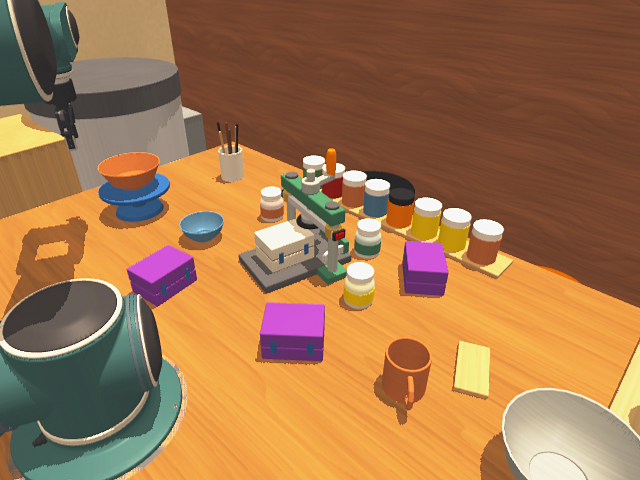

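The top view shows the press near (285,200), with the handle at (286,163), the mould at (275,242) and the bed corners around (242,270)–(297,286). Jars stand at (206,185), (329,177) and (363,242). The side view shows the handle at (331,160) and the red tab at (339,236).

```bash
python3 - <<'E'
from h import *
T=cam("top");S=cam("side")
ti=cv2.imread("pics/top0.png");si=cv2.imread("pics/side0.png")
def mask(im,lo,hi,box):
    m=cv2.inRange(cv2.cvtColor(im,cv2.COLOR_BGR2HSV),lo,hi);o=np.zeros_like(m);x0,y0,x1,y1=box;o[y0:y1,x0:x1]=m[y0:y1,x0:x1];return o
def big(m):
    c=cv2.findContours(m,0,1)[0];return max(c,key=cv2.contourArea)
# handle
a=big(mask(ti,(5,180,120),(20,255,255),(270,150,300,176)));b=big(mask(si,(5,180,120),(20,255,255),(320,145,342,178)))
ra=cv2.boundingRect(a);rb=cv2.boundingRect(b);print("handle boxes",ra,rb)
ca=a.reshape(-1,2).mean(0);cb=b.reshape(-1,2).mean(0);h=tri(ray(T,ca),ray(S,cb));print("handle",h.round(1))
# mould top, bed
w=big(mask(ti,(15,5,190),(45,90,255),(240,215,310,280)));q=cv2.minAreaRect(w);print("mould",q,[onz(T,p,92)[:2].round(0).tolist() for p in cv2.boxPoints(q)])
g=mask(ti,(50,80,40),(90,255,255),(225,165,345,250));g=big(g);q=cv2.minAreaRect(g);print("beam",q,[onz(T,p,190)[:2].round(0).tolist() for p in cv2.boxPoints(q)])
d=big(mask(ti,(0,0,30),(179,70,120),(230,200,320,295)));print("bed",[ (p.tolist(),onz(T,p,22)[:2].round(0).tolist()) for p in cv2.approxPolyDP(d,3,True)[:,0]])
for n,uv,z in(("pink",(206,180),85),("green",(329,172),85),("yellow",(364,237),85)):print(n,onz(T,uv,z).round(0))
np.save("h.npy",h)
big_=cv2.resize(ti[140:300,220:390],None,fx=4.5,fy=3.75*1.0,interpolation=cv2.INTER_CUBIC)
big_=cv2.resize(ti[140:290,220:390],None,fx=4,fy=4,interpolation=cv2.INTER_CUBIC);cv2.imwrite("pics/topc.png",big_)
E
```

```text
handle boxes (280, 155, 12, 17) (326, 148, 11, 27)
handle [657.6  56.7 242.8]
mould ((272.6532897949219, 243.82846069335938), (35.284969329833984, 36.99368667602539), 19.98310661315918) [[470.0, 136.0], [560.0, 115.0], [537.0, 29.0], [447.0, 52.0]]
beam ((304.8500061035156, 207.9500274658203), (28.776723861694336, 15.811387062072754), 18.434947967529297) [[564.0, 43.0], [600.0, 35.0], [584.0, -30.0], [547.0, -21.0]]
bed [([249, 200], [630.0, 167.0]), ([249, 213], [595.0, 162.0]), ([260, 214], [595.0, 133.0]), ([254, 218], [582.0, 148.0]), ([257, 216], [588.0, 140.0]), ([258, 222], [572.0, 136.0]), ([252, 240], [523.0, 146.0]), ([266, 211], [604.0, 118.0]), ([276, 212], [604.0, 91.0]), ([284, 225], [570.0, 67.0]), ([291, 224], [574.0, 49.0]), ([291, 218], [591.0, 50.0]), ([296, 219], [589.0, 37.0]), ([293, 223], [577.0, 44.0]), ([299, 222], [582.0, 28.0]), ([283, 268], [456.0, 58.0]), ([251, 257], [478.0, 144.0]), ([252, 266], [454.0, 138.0]), ([283, 276], [435.0, 56.0]), ([294, 245], [519.0, 35.0]), ([308, 250], [509.0, -2.0]), ([293, 288], [406.0, 27.0]), ([239, 269], [444.0, 171.0]), ([293, 289], [404.0, 27.0]), ([311, 241], [533.0, -8.0]), ([319, 242], [532.0, -29.0]), ([319, 233], [556.0, -27.0]), ([315, 232], [558.0, -16.0]), ([319, 219], [594.0, -24.0]), ([315, 217], [599.0, -13.0]), ([317, 221], [588.0, -19.0]), ([287, 214], [601.0, 62.0]), ([293, 200], [640.0, 50.0]), ([286, 207], [620.0, 66.0]), ([274, 202], [631.0, 100.0]), ([271, 208], [613.0, 106.0])]
pink [656. 271.  85.]
green [704. -40.  85.]
yellow [ 541. -141.   85.]
```

View pics/topc.png

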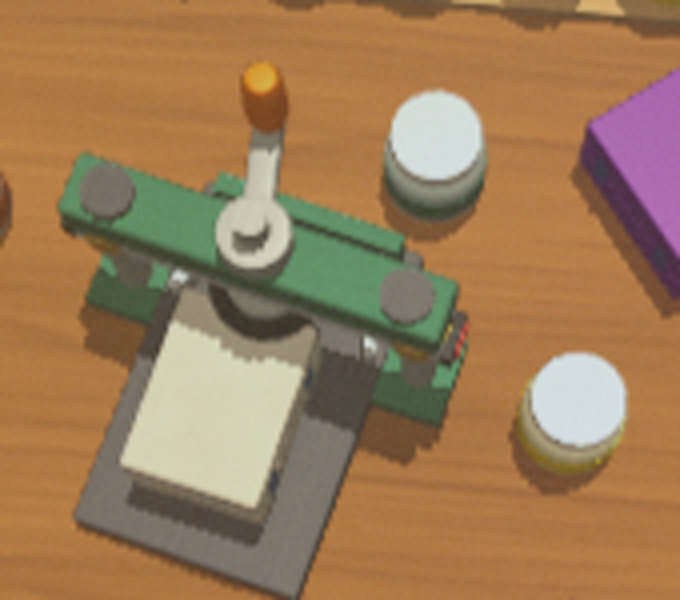

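The crop shows the column caps at (106,191) and (407,297), the bed's front corners at (78,520) and (296,597), and the mould-top corners at (122,462), (263,508) in front.

```bash
cat > fr.py <<'E'
from h import *
T=cam("top")
f=lambda u,v,z:onz(T,(220+u/4-.4,140+v/4-.4),z)
L,Rr=f(106,191,192),f(407,297,192)
c=(L+Rr)/2; y=(L-Rr)[:2];len_=np.linalg.norm(y);y/=len_
x=np.array([y[1],-y[0]])
def P(p):d=np.asarray(p)[:2]-c[:2];return np.array([d@x,d@y])
def W(a,b):return c[:2]+a*x+b*y
E
python3 - <<'E'
from fr import *
print("cols",len_,c.round(1),"yaw",np.arctan2(x[1],x[0]))
A,B=f(78,520,22),f(296,597,22);print("bed front",P(A),P(B))
for u,v in((122,462),(263,508),(304,357),(178,318)):
    p=f(u,v,92);print("mould",p.round(0),P(p).round(1))
h=np.load("h.npy");q=P(h);print("handle",q,np.arctan2(q[0],q[1]))
for n,p in(("pink",(656,271)),("green",(704,-40)),("yellow",(541,-141))):print(n,P(p).round(0))
print(R.from_rotvec(ctrl.state()["orientation"]).as_matrix().round(3))
E
```

```text
cols 185.10678024543537 [586.7  57.1 192. ] yaw -0.2644440422864865
bed front [-169.230862     71.71248742] [-167.64070659  -78.27065294]
mould [470. 135.  92.] [-132.6   45. ]
mould [449.  46.  92.] [-129.6  -46.4]
mould [546.  30.  92.] [-32.4 -36.6]
mould [564. 111.  92.] [-35.9  46. ]
handle [68.57718744 18.22778172] 1.3110037107142432
pink [ 11. 225.]
green [139. -63.]
yellow [   8. -203.]
[[-0.913  0.409 -0.   ]
 [ 0.409  0.913 -0.001]
 [ 0.    -0.001 -1.   ]]
```

>>> jog_arm([
  [[0,0,0],[-24,-31,0],0.3],
  [[0,0,0],[-25,-32,0],0.3],
  [[0,0,0],[-25,-32,0],0.3],
  [[0,0,0],[-25,-32,0],0.3],
  [[0,0,0],[-25,-32,0],0.3],
  [[0,0,0],[-25,-32,0],0.3],
  [[0,0,0],[-25,-32,0],0.3],
  [[0,0,0],[-25,-32,0],0.3],
])

```text
time: 0.77
ee_pos: [353.0, 300.2, 239.0]
orientation: [-0.655, -3.072, 0.0]
wrist_force: [0.4, -0.6, 0.4]
width: 60.1
grasp_force: 0.0
```

>>> jog_arm([
  [[0,0,0],[-25,-32,0],0.3],
  [[0,0,0],[-25,-32,0],0.3],
  [[0,0,0],[-25,-32,0],0.3],
  [[0,0,0],[-25,-32,0],0.3],
  [[0,0,0],[-25,-32,0],0.3],
  [[0,0,-7],[0,0,0],0.3],
  [[0,0,-2],[0,0,0],0.3],
  [[0,0,0],[0,0,0],0.3],
])

```text
time: 1.43
ee_pos: [402.0, 104.1, 239.1]
orientation: [-0.413, -3.114, 0.0]
wrist_force: [-0.1, 0.4, 0.0]
width: 60.2
grasp_force: 0.0
```

```bash
python3 - <<'E'
from h import *
C,im=shot("wrist","w1.png");np.savez("w1.npz",K=C[0],P=C[1]);print(C[1].round(2).tolist(),C[0][0,0]);s=ctrl.state();print(s["ee_pos"],s["width"])
print(np.array(ctrl.camera_info("wrist")["hand_eye"]).round(2).tolist())
E
```

```text
[[0.26, 0.92, 0.3, 324.8], [0.97, -0.25, -0.08, 125.1], [-0.0, 0.31, -0.95, 373.46], [0.0, 0.0, 0.0, 1.0]] 422.04517134314096
[401.93593245 104.64187434 239.13941999] 60.13932525202729
[[0.0, -0.95, -0.31, 80.05], [1.0, 0.0, -0.0, 0.13], [0.0, -0.31, 0.95, -134.33], [0.0, 0.0, 0.0, 1.0]]
```

View pics/w1.png

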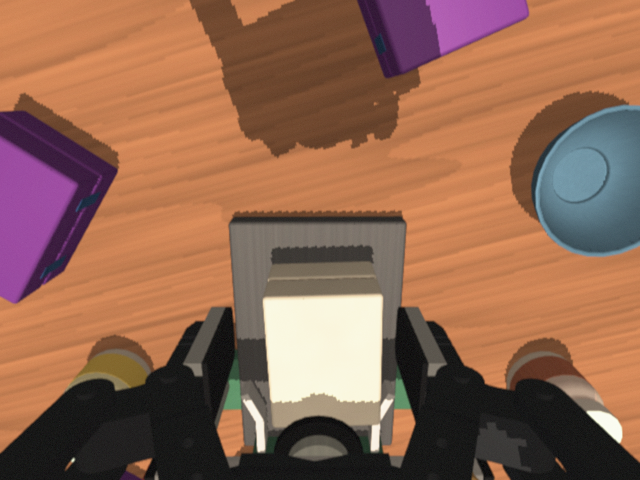

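The wrist view shows the bed's front edge at (231,218)–(405,218), the mould-top front corners at (265,297) and (382,294), and the guides at (262,430) and (375,430).

```bash
python3 - <<'E'
from fr import *
d=np.load("w1.npz");C=(d["K"],d["P"])
a,b=onz(C,(231.5,221),22),onz(C,(405,221),22);print("bed front",a.round(1),b.round(1),np.linalg.norm(a-b),P(a),P(b))
v=(b-a)[:2];yaw=np.arctan2(v[1],v[0])-np.pi/2;print("yaw",yaw)
ox=np.array([np.cos(yaw),np.sin(yaw)]);o=(a+b)[:2]/2+170*ox;oy=np.array([-ox[1],ox[0]]);print("origin",o)
g=lambda p:np.array([(p[:2]-o)@ox,(p[:2]-o)@oy]).round(1)
for uv in((265,297),(382,294),(382,395),(269,402)):
  print("mould",g(onz(C,uv,92)))
h=np.load("h.npy");q=g(h);print("handle",q,np.linalg.norm(q),np.arctan2(q[0],q[1]));print("tcp",g(ctrl.state()["ee_pos"]))
print("caps",g(L),g(Rr))
E
```

```text
bed front [402.9  29.5  22. ] [441.9 174.5  22. ] 150.1234322748916 [-170.16692048  -74.61983351] [-170.39273373   75.50342894]
yaw -0.2629398578196924
origin [586.56942868  57.81878796]
mould [-131.8  -39.6]
mould [-134.3   46.3]
mould [-45.3  50.8]
mould [-38.5 -39.9]
handle [68.9 17.4] 71.06314093818258 1.3234285897151015
tcp [-190.5   -2.8]
caps [ 0.4 91.9] [  0.1 -93.3]
```

>>> jog_arm([
  [[0,0,0],[0,7,35],0.5],
  [[0,0,0],[0,0,38],0.5],
  [[0,0,0],[0,0,38],0.5],
  [[0,0,0],[0,0,38],0.5],
  [[0,0,0],[0,0,35],0.5],
  [[0,-7,0],[0,0,0],0.5],
  [[0,-7,0],[0,0,0],0.5],
  [[0,-6,0],[0,0,0],0.5],
])

```text
time: 2.15
ee_pos: [403.6, 112.2, 54.2]
orientation: [0.368, 2.767, -0.065]
wrist_force: [0.5, 0.2, 0.8]
width: 42.9
grasp_force: 0.0
```

>>> jog_arm([
  [[0,0,0],[-18.8,0,6.8],0.5],
  [[0,0,0],[-9.4,0,3.4],0.5],
  [[0,0,0],[-6,0,2.2],0.5],
  [[0,0,0],[-6,0,2.2],0.5],
  [[0,0,0],[-6,0,2.2],0.5],
  [[0,0,0],[-6,0,2.2],0.5],
  [[0,0,0],[-6,0,2.2],0.5],
  [[0,0,0],[-6,0,2.2],0.5],
])

```text
time: 2.82
ee_pos: [469.7, 93.9, 54.8]
orientation: [0.369, 2.773, -0.065]
wrist_force: [-8.1, 3.0, 4.8]
width: 42.6
grasp_force: 4.1
```

>>> jog_arm([
  [[0,0,0],[-5.6,0,2],0.5],
  [[0,0,0],[-5.6,0,2],0.5],
  [[0,0,0],[-5.6,0,2],0.5],
  [[0,0,0],[-5.6,0,2],0.5],
  [[0,0,0],[-5.6,0,2],0.5],
  [[0,0,0],[-4,0,1.5],0.5],
  [[0,0,0],[-4,0,1.5],0.5],
])

```text
time: 3.4
ee_pos: [506.6, 83.9, 54.7]
orientation: [0.369, 2.773, -0.065]
wrist_force: [-8.0, 2.8, 4.9]
width: 42.6
grasp_force: 4.2
```

>>> jog_arm([
  [[0,0,0],[-1.9,0,0.7],0.5],
  [[0,0,0],[-1.9,0,0.7],0.5],
])

```text
time: 3.57
ee_pos: [510.4, 82.9, 54.7]
orientation: [0.369, 2.773, -0.065]
wrist_force: [-7.9, 2.2, 4.2]
width: 42.6
grasp_force: 4.2
```

>>> jog_arm([
  [[0,0,0],[-1.9,0,0.7],0.5],
  [[0,0,0],[-1.9,0,0.7],0.5],
])

```text
time: 3.73
ee_pos: [514.3, 81.9, 54.7]
orientation: [0.369, 2.773, -0.065]
wrist_force: [-8.0, 2.2, 4.1]
width: 42.8
grasp_force: 4.1
```

>>> jog_arm([
  [[0,0,0],[-1.9,0,0.7],0.5],
])

```text
time: 3.82
ee_pos: [516.2, 81.4, 54.7]
orientation: [0.369, 2.773, -0.065]
wrist_force: [-7.5, 2.3, 4.9]
width: 42.9
grasp_force: 4.1
```

>>> jog_arm([
  [[0,0,0],[-1.9,0,0.7],0.5],
])

```text
time: 3.9
ee_pos: [518.2, 80.8, 54.7]
orientation: [0.369, 2.773, -0.065]
wrist_force: [-8.4, 2.1, 5.4]
width: 42.8
grasp_force: 4.1
```

>>> jog_arm([
  [[0,0,0],[-1.9,0,0.7],0.5],
])

```text
time: 3.98
ee_pos: [519.8, 80.4, 54.6]
orientation: [0.369, 2.773, -0.065]
wrist_force: [-28.5, 7.5, 13.9]
width: 42.9
grasp_force: 15.1
```

>>> jog_arm([
  [[0,0,0],[-1.9,0,0.7],0.5],
])

```text
time: 4.07
ee_pos: [520.4, 80.2, 54.2]
orientation: [0.37, 2.777, -0.065]
wrist_force: [-61.6, 13.9, 38.0]
width: 42.6
grasp_force: 31.6
```

>>> jog_arm([
  [[0,0,0],[-1.9,0,0.7],0.5],
])

```text
time: 4.15
ee_pos: [520.8, 80.1, 54.1]
orientation: [0.372, 2.782, -0.065]
wrist_force: [-94.4, 19.9, 58.9]
width: 43.1
grasp_force: 47.4
```

>>> jog_arm([
  [[0,0,0],[18,0,-7],0.5],
  [[0,0,0],[20,0,-7],0.5],
  [[0,7,0],[0,0,0],0.5],
  [[0,7,0],[0,0,0],0.5],
  [[0,6,0],[0,0,0],0.5],
  [[0,0,0],[30,0,-25],1],
  [[0,0,0],[30,0,-25],1],
  [[0,0,0],[20,0,-35],1],
])

```text
time: 4.82
ee_pos: [405.8, 110.4, 137.3]
orientation: [-0.414, -3.105, 0.005]
wrist_force: [0.7, 1.3, 1.2]
width: 6.5
grasp_force: 0.0
```

>>> jog_arm([
  [[0,0,0],[0,0,-40],1],
  [[0,0,0],[0,0,-40],1],
  [[0,0,0],[0,0,-40],1],
  [[0,0,0],[0,0,-40],1],
  [[0,0,0],[0,0,0],1],
])

```text
time: 5.23
ee_pos: [409.3, 110.9, 308.1]
orientation: [0.413, 3.106, 0.004]
wrist_force: [-0.3, 1.1, 0.6]
width: 0.1
grasp_force: 0.0
```

```bash
python3 - <<'E'
from h import *
C,im=shot("wrist","w2.png");np.savez("w2.npz",K=C[0],P=C[1]);s=ctrl.state();print(s["ee_pos"],s["time"],R.from_rotvec(s["orientation"]).as_matrix().round(3).tolist())
E
```

```text
[409.05712055 110.78421116 304.32458279] 5.2833 [[-0.965, 0.261, 0.005], [0.261, 0.965, 0.001], [-0.005, 0.002, -1.0]]
```

View pics/w2.png

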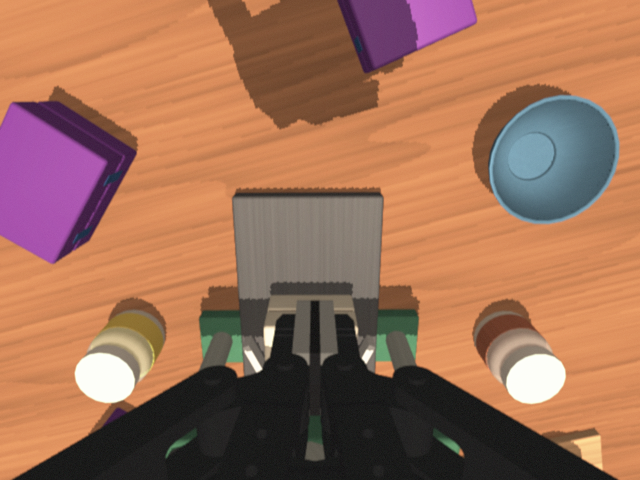

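The mould sits square and centred on the bed, with its front edge at (265–355,297). Next I go over to behind the handle.

>>> jog_arm([
  [[0,0,0],[-38,8.5,0],1],
  [[0,0,0],[-38,8.5,0],1],
  [[0,0,0],[-38,8.5,0],1],
  [[0,0,0],[-38,8.5,0],1],
  [[0,0,0],[-38,8.5,0],1],
  [[0,0,0],[-37,8.5,0],1],
  [[0,0,0],[0,0,0],1],
])

```text
time: 5.87
ee_pos: [645.0, 100.0, 294.6]
orientation: [-0.415, -3.108, 0.003]
wrist_force: [-0.8, -0.3, -0.4]
width: -0.2
grasp_force: 0.0
```

>>> jog_arm([
  [[0,0,0],[0,0,23],1],
  [[0,0,0],[0,0,23],1],
  [[0,0,0],[0,0,23],1],
  [[0,0,0],[0,0,0],1],
])

```text
time: 6.2
ee_pos: [639.0, 100.4, 224.7]
orientation: [-0.413, -3.106, 0.003]
wrist_force: [0.2, -0.5, -1.3]
width: 0.1
grasp_force: 0.0
```

```bash
cat > circ.py <<'E'
import numpy as np,sys
from h import *
O=np.array([586.6,57.5]);yw=-.263;ox=np.array([np.cos(yw),np.sin(yw)]);oy=np.array([-ox[1],ox[0]])
def stat():
    s=ctrl.state();p=np.array(s["ee_pos"]);d=p[:2]-O;q=np.array([d@ox,d@oy]);a=np.arctan2(q[0],q[1]);f=np.array(s["wrist_force"])[:2]
    print("t",s["time"],"press",q.round(1),p[2].round(1),"ang",a.round(3),"r",np.linalg.norm(q).round(1),"f",(f@ox).round(1),(f@oy).round(1));return q,a
def rows(step,n,r=70):
    q,a=stat()
    for k in range(n):
        a+=step;t=r*np.array([np.sin(a),np.cos(a)]);d=t-q;q=t;print([round(-d[0],1),round(d[1],1)],end=" ")
    print()
def yellow():
    C,im=shot("top");hs=cv2.cvtColor(im,cv2.COLOR_RGB2HSV)
    for n,b,(lo,hi) in(("yel",128,((20,120,90),(35,255,255))),("red",-128,((0,150,80),(6,255,255)))):
        p=O+b*1.05*oy;u=proj(C,[p[0],p[1],125]).astype(int);w=hs[u[1]-14:u[1]+14,u[0]-14:u[0]+14];m=cv2.inRange(w,lo,hi);print(n,u,cv2.countNonZero(m),"bbox",cv2.boundingRect(m))
    return im
E
python3 - <<'E'
from circ import *
rows(.4,7)
im=yellow();cv2.imwrite("pics/t2.png",cv2.resize(im[140:270,200:370],None,fx=4,fy=4)[:,:,::-1])
E
```

```text
t 6.2 press [39.5 55. ] 224.7 ang 0.622 r 67.7 f 0.3 -0.4
[np.float64(-20.3), np.float64(-18.5)] [np.float64(-9.5), np.float64(-26.1)] [np.float64(1.4), np.float64(-27.8)] [np.float64(12.1), np.float64(-25.0)] [np.float64(20.9), np.float64(-18.3)] [np.float64(26.4), np.float64(-8.7)] [np.float64(27.7), np.float64(2.2)] 
yel [234 190] 0 bbox (0, 0, 0, 0)
red [337 226] 6 bbox (11, 10, 3, 7)
```

View pics/t2.png

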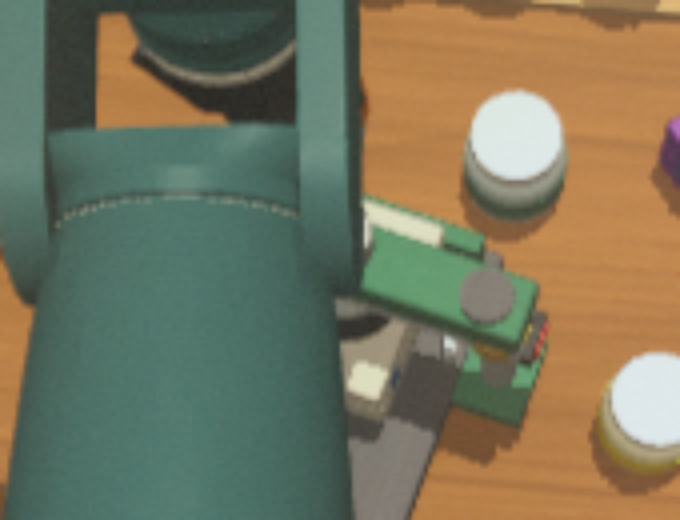

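>>> jog_arm([
  [[0,0,0],[0,0,-9],1],
])

```text
time: 6.33
ee_pos: [640.0, 100.6, 239.1]
orientation: [-0.413, -3.111, 0.001]
wrist_force: [0.3, -1.2, 1.1]
width: -0.0
grasp_force: 0.0
```

```bash
sed -i 's/round(-d\[0\],1),round(d\[1\],1)/float(round(-d[0],1)),float(round(d[1],1))/' circ.py; python3 - <<'E'
from circ import *
rows(.25,14)
E
```

```text
t 6.3333 press [40.3 55.5] 239.1 ang 0.629 r 68.6 f 0.6 -1.1
[-13.5, -10.8] [-9.4, -14.7] [-5.4, -16.6] [-1.2, -17.4] [3.2, -17.2] [7.3, -15.8] [11.0, -13.5] [14.0, -10.4] [16.2, -6.6] [17.3, -2.4] [17.3, 2.0] [16.3, 6.2] [14.3, 10.0] [11.4, 13.3]
```

>>> jog_arm([
  [[0,0,0],[-13.5,-10.8,0],1],
  [[0,0,0],[-9.4,-14.7,0],1],
  [[0,0,0],[-5.4,-16.6,0],1],
  [[0,0,0],[-1.2,-17.4,0],1],
  [[0,0,0],[3.2,-17.2,0],1],
  [[0,0,0],[7.3,-15.8,0],1],
])

```text
time: 6.83
ee_pos: [635.6, 5.4, 242.7]
orientation: [0.413, 3.112, 0.002]
wrist_force: [3.4, 3.6, -0.7]
width: -0.0
grasp_force: 1.9
```

```bash
python3 - <<'E'
from circ import *
rows(.25,8)
im=yellow();cv2.imwrite("pics/t3.png",cv2.resize(im[120:270,200:400],None,fx=4,fy=4)[:,:,::-1])
E
```

```text
t 6.8333 press [ 60.8 -37.5] 242.7 ang 2.123 r 71.5 f 2.4 4.4
[12.2, -12.8] [14.0, -10.5] [16.1, -6.7] [17.3, -2.5] [17.4, 1.9] [16.4, 6.1] [14.3, 10.0] [11.4, 13.2] 
yel [234 190] 1 bbox (23, 23, 1, 1)
red [337 226] 7 bbox (11, 9, 3, 8)
```

View pics/t3.png

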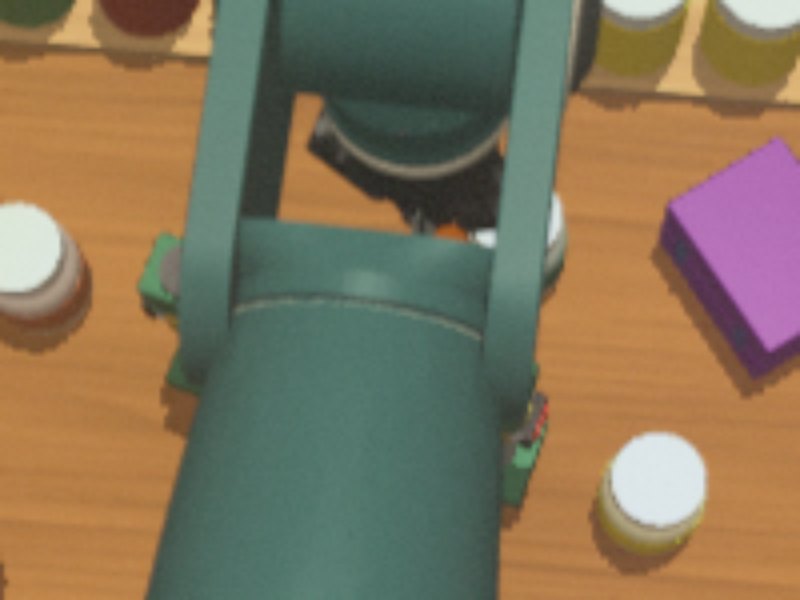

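>>> jog_arm([
  [[0,0,0],[12.2,-12.8,2],1],
  [[0,0,0],[14.0,-10.5,2],1],
  [[0,0,0],[16.1,-6.7,2],1],
  [[0,0,0],[17.3,-2.5,0],1],
  [[0,0,0],[17.4,1.9,0],1],
])

```text
time: 7.3
ee_pos: [553.1, -3.6, 236.9]
orientation: [0.414, 3.11, 0.001]
wrist_force: [4.5, -0.1, 3.1]
width: -0.1
grasp_force: 1.3
```

```bash
python3 - <<'E'
from circ import *
rows(.15,8)
im=yellow();cv2.imwrite("pics/t4.png",cv2.resize(im[120:270,200:400],None,fx=4,fy=4)[:,:,::-1])
C,im=shot("side");cv2.imwrite("pics/s4.png",im[:,:,::-1])
E
```

```text
t 7.3 press [-16.5 -67.7] 236.9 ang -2.902 r 69.7 f 4.4 1.1
[10.1, 2.9] [9.4, 4.7] [8.6, 6.0] [7.6, 7.3] [6.4, 8.3] [5.1, 9.2] [3.7, 9.8] [2.2, 10.3] 
yel [234 190] 5 bbox (23, 23, 5, 2)
red [337 226] 0 bbox (0, 0, 0, 0)
```

View pics/t4.png

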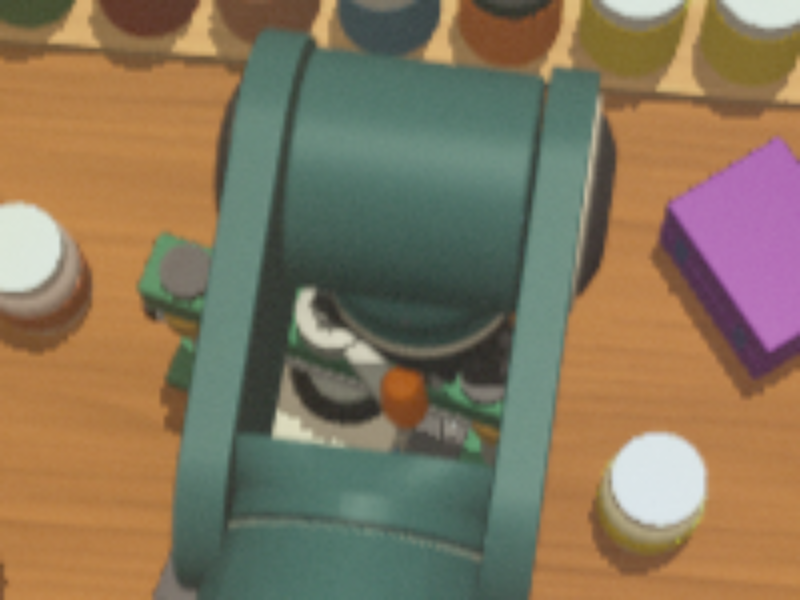

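The handle is at (405,398) in the crop, ahead of the fingers. The crosshead's left end at (150,312) is in view with its tab still in. From here I use smaller steps.

>>> jog_arm([
  [[0,0,0],[10.1,2.9,0],1],
  [[0,0,0],[9.4,4.7,0],1],
  [[0,0,0],[8.6,6.0,0],1],
])

```text
time: 7.65
ee_pos: [529.9, 16.8, 235.9]
orientation: [0.414, 3.111, -0.001]
wrist_force: [7.7, -5.8, 3.8]
width: -0.1
grasp_force: 0.9
```

```bash
python3 - <<'E'
from circ import *
rows(.15,6)
yellow()
E
```

```text
t 7.65 press [-44.2 -54. ] 235.9 ang -2.456 r 69.8 f 9.0 -3.6
[7.7, 7.1] [6.4, 8.3] [5.1, 9.2] [3.7, 9.8] [2.2, 10.3] [0.6, 10.5] 
yel [234 190] 19 bbox (12, 10, 4, 10)
red [337 226] 6 bbox (11, 10, 3, 7)
```

>>> jog_arm([
  [[0,0,0],[3.8,3.6,0],1],
  [[0,0,0],[0,0,0],1],
])

```text
time: 7.87
ee_pos: [527.7, 22.0, 236.1]
orientation: [0.413, 3.11, 0.0]
wrist_force: [9.4, 0.7, 3.3]
width: 0.2
grasp_force: 4.7
```

```bash
cat >> circ.py <<'E'
def tab():
    C,im=shot("top");hs=cv2.cvtColor(im,cv2.COLOR_RGB2HSV)
    for b in (118,128,140,148):
        p=O+b*oy;print(b,proj(C,[p[0],p[1],118]).round(1),end=" ")
    m=cv2.inRange(hs[175:206,215:250],(18,110,80),(36,255,255));n,l,s,c=cv2.connectedComponentsWithStats(m)
    print([( (s[i]+[215,175,0,0,0]).tolist(),c[i].round(1).tolist()) for i in range(1,n) if s[i][4]>3])
    m=cv2.inRange(hs[205:245,325:352],(0,150,80),(8,255,255));print("red",cv2.countNonZero(m),cv2.boundingRect(m))
E
python3 - <<'E'
from circ import *
rows(.07,5)
tab()
E
```

```text
t 7.8667 press [-47.7 -49.6] 236.1 ang -2.376 r 68.8 f 8.9 3.1
[4.3, 2.6] [3.2, 3.7] [2.9, 4.0] [2.6, 4.1] [2.3, 4.3] 
118 [240.8 193.6] 128 [237.1 192.3] 140 [232.5 190.7] 148 [229.5 189.6] [([231, 186, 6, 11, 38], [18.3, 16.1])]
red 5 (9, 17, 3, 7)
```

>>> jog_arm([
  [[0,0,0],[4.3,2.6,0],1],
  [[0,0,0],[0,0,0],1],
])

```text
time: 8.08
ee_pos: [525.6, 25.3, 236.6]
orientation: [0.413, 3.106, 0.001]
wrist_force: [21.5, -2.5, 6.0]
width: 0.2
grasp_force: 10.1
```

```bash
python3 - <<'E'
from circ import *
rows(.07,3)
tab()
E
```

```text
t 8.0833 press [-50.6 -46.9] 236.6 ang -2.319 r 69.0 f 21.4 3.2
[3.9, 3.0] [2.9, 3.9] [2.7, 4.1] 
118 [240.8 193.6] 128 [237.1 192.3] 140 [232.5 190.7] 148 [229.5 189.6] [([230, 186, 4, 11, 31], [16.9, 16.4])]
red 7 (9, 17, 3, 8)
```

```bash
python3 - <<'E'
from circ import *
_,a=shot("top");_,b=shot("side")
A=cv2.resize(a[160:240,215:315],(400,320),interpolation=2);B=cv2.resize(b[130:290,230:390],(400,400),interpolation=2)
o=np.zeros((400,800,3),np.uint8);o[:320,:400]=A;o[:,400:]=B
cv2.imwrite("pics/c5.png",o[:,:,::-1])
E
```

```text
(no output)
```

View pics/c5.png

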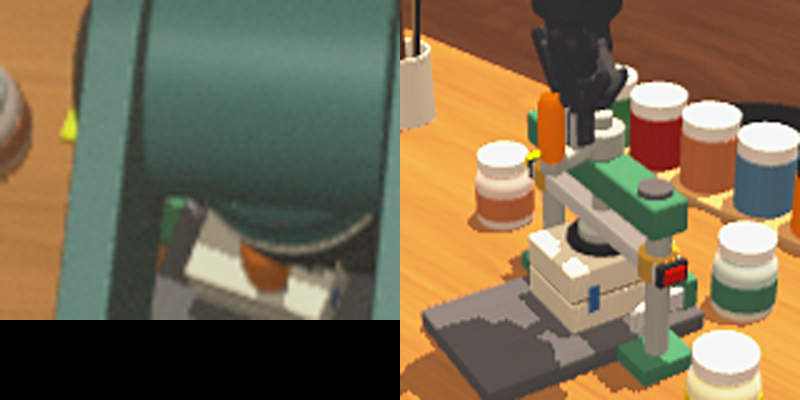

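The yellow tab is out, showing at left in the top crop (70,125) and at (533,155) in the side crop. The red tab is still in at (675,275). The handle centre in the side crop is near (548,128).

```bash
python3 - <<'E'
from circ import *
S=cam("side");T=cam("top")
g=lambda p:((p[:2]-O)@ox,(p[:2]-O)@oy)
for uv,z in(((230+148/2.5,130+93/2.5),273),((230+150/2.5,130+162/2.5),212)):
    q=g(onz(S,uv,z));print(np.round(q,1),np.hypot(*q),np.arctan2(*q)%6.283)
q=g(onz(T,(281,229.5),225));print(np.round(q,1))
p0=O+128*oy
for y in(128,136,140,144,148):
    p=O+y*oy;print(y,[proj(S,[*(p+d*ox),z]).round(1).tolist() for d,z in((-11,126),(-11,110))])
im=cv2.imread("pics/c5.png")
stat();tab()
_,im=shot("side");hs=cv2.cvtColor(im,cv2.COLOR_RGB2HSV);m=cv2.inRange(hs[180:205,270:292],(22,130,90),(36,255,255));print(cv2.boundingRect(m),cv2.countNonZero(m))
E
```

```text
[-65.8 -18.9] 68.4412844019706 4.431733123372412
[-72.2 -30.8] 78.51323610569135 4.309502001107147
[-72.2 -24.7]
128 [[282.0, 194.0], [282.2, 199.3]]
136 [[280.6, 192.8], [280.8, 198.1]]
140 [[279.9, 192.2], [280.1, 197.5]]
144 [[279.2, 191.6], [279.4, 196.9]]
148 [[278.5, 191.0], [278.7, 196.3]]
t 8.2333 press [-50.7 -47.1] 236.6 ang -2.32 r 69.2 f 21.4 4.0
118 [240.8 193.6] 128 [237.1 192.3] 140 [232.5 190.7] 148 [229.5 189.6] [([230, 186, 5, 11, 32], [16.9, 16.4])]
red 7 (9, 17, 3, 8)
(10, 10, 6, 6) 21
```

>>> jog_arm([
  [[0,0,0],[-5,-12,0],1],
  [[0,0,0],[0,-15,0],1],
  [[0,0,0],[0,0,-35],1],
  [[0,0,0],[0,0,-35],1],
  [[0,0,0],[30,-25,0],1],
  [[0,0,0],[30,-25,0],1],
  [[0,0,0],[30,-25,0],1],
  [[0,0,0],[30,-25,0],1],
])

```text
time: 9.0
ee_pos: [377.4, -67.7, 304.8]
orientation: [-0.412, -3.114, 0.0]
wrist_force: [0.3, -1.4, -0.4]
width: 0.3
grasp_force: 0.0
```

>>> jog_arm([
  [[0,0,0],[30,-25,0],1],
  [[0,0,0],[30,-25,0],1],
  [[0,0,0],[30,-25,0],1],
  [[0,0,0],[30,-25,0],1],
  [[0,0,0],[0,0,0],1],
])

```text
time: 9.42
ee_pos: [235.7, -135.6, 304.4]
orientation: [-0.424, -3.108, -0.002]
wrist_force: [1.9, -1.2, -1.6]
width: -0.1
grasp_force: 0.0
```

```bash
python3 - <<'E'
from circ import *
stat();tab()
_,a=shot("top","top6.png");A=a[150:250,220:350];cv2.imwrite("pics/c6.png",cv2.resize(A,(780,600),interpolation=cv2.INTER_CUBIC)[:,:,::-1])
E
```

```text
t 9.4167 press [-288.7 -277.7] 304.4 ang -2.337 r 400.5 f 2.2 -0.6
118 [240.8 193.6] 128 [237.1 192.3] 140 [232.5 190.7] 148 [229.5 189.6] [([230, 185, 6, 12, 47], [17.7, 16.0]), ([241, 198, 9, 7, 31], [30.5, 25.8])]
red 6 (9, 17, 3, 8)
```

View pics/c6.png

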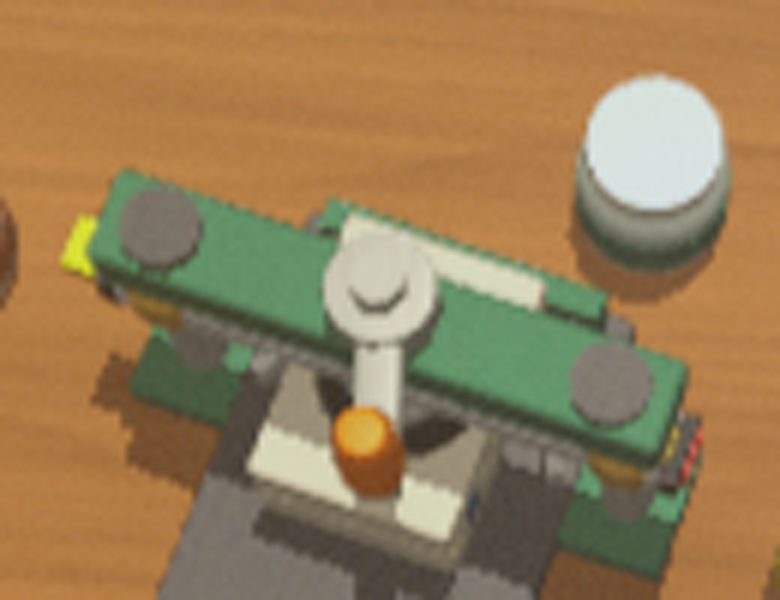

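The tab sticks out past the beam at (72,243), and its outer end is at y ≈ 146–148 mm measured against the red end. The red tab at (695,452) hasn't moved. The arm is clear, so I'm handing in.

```bash
python3 -c "
from rig import ctrl
print(ctrl.sign_off())"
```

```text
the job is handed in; nothing more can be done
None
```

I handed the job in with the mould square against the back stop and clamped, the yellow tab out by about 18–20 mm (measured from the top camera), the red tab still in, and the arm clear; no verdict came back.

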